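# Hold a microscope light shield's hinge leaf in line for its pin

### The job

Take the blue transport spacer out of the gap between the two knuckles of the hinge bracket and leave it in the white parts tray. Then lift the amber light shield out of its black stand and, keeping it upright, lower its hinge knuckle into that gap until the knuckle holes line up so that the hinge pin would slip straight through all three; do not let the shield rest or press on the bracket. Finish while still holding the shield there, steady, for a colleague to fit the pin, and leave the pin and the other things on the bench where they are.

Things in the scene. Friction and masses are not known exactly. Their poses are not given: they have to be found in the camera images.
- bracket_axis (a point): Middle of the gap between the bracket's two fixed knuckles, on their hole axis, 70 mm above the bench, 25 mm above the floor of the gap. Axes: y along the hole axis (level), z up. The knuckles are steel tubes 22 mm outside, 12 mm bore, 20 mm long, from 16 to 36 mm either side of the middle (gap 32 mm); their tops are at 81 mm.
- bracket: The whole hinge bracket, fixed to the bench: dark steel base plate 90 (x) x 100 (y) x 8 mm, white block 44 (x) x 80 (y) mm whose top, the floor of the gap, is at 45 mm, two steel knuckles above it. Origin on the bench under the middle of the gap, same axes as bracket_axis.
- spacer: Loose blue plastic transport spacer, 60 g, standing on the floor of the gap. T-shaped: leg 24 (x) x 26 (y) mm from 0 to 41 mm, head 20 (x) x 44 (y) mm from 40 to 75 mm. Origin at the centre of its underside, z up; its y is roughly along the hole axis. Grasp the head across its x (20 mm).
- tray: Fixed white open parts tray, 140 (x) x 110 (y) x 30 mm outside, walls and floor 5 mm. Origin at the centre of its underside, z up.
- stand: Fixed black stand, base 70 (x) x 150 (y) x 8 mm; near its ends in y two posts 87 mm high, each with an open-topped 9 mm slot (slot floor at 42 mm) holding one side edge of the shield, which lifts straight out (45 mm of slot). Origin at the centre of its underside. It is left or right of the bracket, the tray on the other side.
- shield: Loose light shield, 180 g, upright in the stand, alike either way round. Origin at the centre of its knuckle's hole, 22 mm above the bench at the start; y along the hole axis and the shield's length, z up, x through its thickness. Knuckle: steel tube 22 mm outside, 12 mm bore, 24 mm long in y. Amber panel 120 (y) x 6 mm, z = 20 to 100 mm; steel leaf 60 (y) x 10 mm, z = 19.5 to 41.5 mm.
- shield_grip (a point): Middle of the aluminium grip strip along the shield's top edge, 109 mm above (along the shield's z) the centre of its knuckle hole. The strip is 120 (y) x 12 (x) mm and 22 mm high, its top 11 mm above this point. Grasp it here from above, across x (12 mm). Axes as the shield's.
- pin: Brass hinge pin, 7 mm diameter, 60 mm long, with a 13 mm head, standing upright in the grey pin block. Not to be moved. Origin at its foot.
- bottle: White plastic bottle with blue cap, 64 mm diameter, 150 mm high. Bystander. Origin at its underside.
- beaker: Glass beaker, 66 mm diameter, 90 mm high. Bystander. Origin at its underside.
- dish: Clear stacked culture dishes, 64 mm diameter, 26 mm high. Bystander. Origin at the underside.
- objective: Steel microscope objective, 34 mm diameter, 50 mm high. Bystander. Origin at its underside.
- slide_box: Green slide box 85 x 55 x 30 mm. Bystander. Origin at its underside.
- driver: Screwdriver, 160 mm long, lying on the bench. Bystander.
Not all that is in view belongs to the job. Leave any purple look-alike of the shield alone.

How it is judged (in metres and radians):
On the way, in this order (a step that is already met when the one before it is completed fails the run):
1. the blue spacer lies released in the white tray (x of spacer in the frame of tray between -0.066 and 0.066 m and y of spacer in the frame of tray between -0.051 and 0.051 m and z of spacer in the frame of tray below 0.035 m and contact force between the fingers and spacer below 0.1 N and linear speed of spacer below 0.03 m/s), for 0.2 s.
2. the shield is held by the fingers, clear of the stand (contact force between the fingers and shield above 1 N and contact force between stand and shield below 0.1 N and height (world z) of shield above 0.075 m), for 0.1 s.
At the end, for the whole second after the job is handed in: Spacer released in the tray. Fingers hold the shield (over 2 N), still, upright within 0.15 rad; its hole within 3.5 mm of the bracket axis (level and height), 5 mm of mid-gap along it, axes parallel within 0.08 rad; under 2 N between shield and bracket (all of step 1 and x of shield in the frame of bracket_axis between -0.0035 and 0.0035 m and z of shield in the frame of bracket_axis between -0.0035 and 0.0035 m and y of shield in the frame of bracket_axis between -0.005 and 0.005 m and angle between the y axis of shield and the y axis of bracket_axis, either way round below 0.08 rad and angle between shield's own z axis and vertical below 0.15 rad and contact force between the fingers and shield above 2 N and contact force between bracket and shield below 2 N and height (world z) of shield above 0.06 m and linear speed of shield below 0.02 m/s); the arm keeps its last pose, push and grip.
It fails at once if a bystander (pin, bottle, beaker, dishes, objective, slide box, driver) is moved more than 30 mm (distance of any of pin, bottle, beaker, dish, objective, slide_box, driver from where it was at the start of the episode above 0.03 m).
It fails at once if the pin, bottle, beaker, dishes, objective or slide box is knocked over (angle between any of pin, bottle, beaker, dish, objective, slide_box's own z axis and vertical above 0.5 rad).
It also fails if it takes over 56 s, if anything falls off the work surface, if the arm or the gripper's body presses on something with over 40 N, if the wrist force passes 120 N, or if a joint passes its speed limit or range.

### The arm

A 6-joint arm with a two-finger parallel gripper is mounted at the origin on the work surface. World frame = base frame: x ahead of the robot, y to its left, z up, the work surface at z = 0. Lengths are in mm, angles in rad, forces in N, time in s.
With the tool pointing down it reaches from about 325 to 900 mm from the base axis. Payload 6.1 kg.
Tool frame: the origin (TCP) lies midway between the tips of the shut fingers; the grasp point (between the pads) lies 19 mm behind it; z points along the fingers, y is the line along which they close (so a half turn about z gives the same grasp; the last joint's range is limited). The gripper opens to 85 mm and grips with 20 to 120 N. Pads are 22 mm wide; open, the fingers measure 114 mm over their backs; the gripper's body (76 mm by 85 mm) begins 54 mm behind the grasp point. The pads swing forward as they close: fully open they stand 13 mm farther back than shut.
Start: joints at [1.065, 0.22, 1.526, -0, 1.395, -0.126], TCP at [231.707, 580.455, 231.3] pointing down, gripper open.
Joint ranges: [-2.98, 2.98], [-0.91, 2.08], [0.09, 2.57], [-1.24, 4.39], [0.2, 2.65], [-2.68, 2.68]. Speed limits (rad/s): [2.57, 2.57, 3.01, 3.14, 3.14, 3.14].

### API

Orientations are given as [roll, pitch, yaw] about the fixed x, y, z axes, in that order (R = Rz(yaw) Ry(pitch) Rx(roll)).
In Python, from station import r gives the robot as it stands. The module is installed in compiled form; this text tells all that it offers.
- The arm moves only by the shell command python3 -m handwheel 'ROWS' [FORCE]. ROWS is a JSON object of lists of equal length, an entry for each row: "travel": the shift along the world's x, y, z in mm, a list of three; "angular": the turn, a rotation vector about the world's x, y, z in degrees, a list of three; "fingers": the gripper command: -1 is shut, 1 is fully open, values between are in proportion. In form: {"travel": [[dx, dy, dz], ...], "angular": [[ax, ay, az], ...], "fingers": [fingers, ...]}. A call has 1 to 8 rows; each row is the pose to reach, as a shift and turn from the pose commanded when the call began; what a row does not reach only later rows make up. A row lasts 1/8 s, in which the tool goes at most 62.5 mm and 10.7 degrees, less where a joint would pass 70% of its speed; a pose out of reach is approached as far as the arm can. A call with a gripper value outside its range is refused whole. The fingers move at their own pace and stop on an object; FORCE is the grip in N (left out, the last holds). Time passes only in rows, so rows that repeat a pose let the fingers close. It gives the time, the measured TCP pose, the force, the opening and the grip force at its end, in the units of the state.
- r.get_obs(): the state, without advancing time (a new reading comes with each control period).
- r.get_image(name): name is "scene" or "top" or "wrist"; returns (picture, depth): 480x640x3 uint8, blue, green, red; 480x640 float32, mm along the optical axis (not along the pixel's ray), 0 where there is no reading.
- r.get_calibration(name): a dict with "camera_matrix" (3x3 intrinsics, pixels), "R" (3x3) and "t" (3): a world point X has camera coordinates R X + t; the wrist camera has in their place "hand_eye" (4x4, takes a point from camera to tool coordinates, whose origin is the TCP and whose axes are the flange's). Camera axes: x right, y down, z forward; pixel columns grow to the right and rows downward; lengths in mm; the calibration is good to about 2 mm. A picture is of the moment at which its call begins: read the wrist's pose just before it. get_calibration takes no time and is no camera call.
- r.job_done(): hands the job in; it is judged then, once.
Trained networks look in the newest picture that a camera, given by its name, has taken for a name from the list of things; names that differ only in an ending like _2 or _b are one class to them, and where a whole thing is asked for, a point or a joint stands for the part that bears it (a point fixed in the world has none). Each returns a list of dicts, best first, with "confidence" (0 to 1); they miss things now and then, are a little off and sometimes report something else, mostly with a low value. They report only what shows in the picture. A call takes as long as a camera call. They do not tell look-alikes from the thing itself.
- r.look_for(camera, query): "bbox" ([left, top, width, height] in pixels, round what is visible of it).
- r.trace(camera, query): "mask" (480x640 bool, what is visible of it) and "bbox" ([left, top, width, height] in pixels, round what is visible of it).
The state is a dict: "time_s": time; "joint_pos": joint angles; "joint_velocities": joint speeds; "joint_torque": joint torques, N m; "tool_pos": TCP position; "tool_rot": TCP orientation; "ft_force": force on the tool from outside, world axes, zero at the start; "torque": the same for the moment, N m; "opening": finger opening in mm; "grasp_force": force on a finger pad.
Only numpy, scipy, OpenCV 4.12 (cv2) and the standard library are available. Lean on these libraries where they do the work, as an engineer would, in place of code of your own. Each camera call takes 0.05 s, during which the arm holds its last target. There are 200 camera calls.

## Working session

There is one attempt and no reset: what is moved stays moved. The work goes in short steps, Python scripts to look and compute and a shell command to move; the robot and the scene stay as the last step left them, time stands still between calls to the robot, and variables do not carry over. Pictures are saved under pics/ and viewed, at most 10 in all, crops included, and the job is handed in when it is done.

```bash
mkdir -p pics; cat > h.py <<'E'
from station import r
import numpy as np, cv2
from scipy.spatial.transform import Rotation as Ro
def cam(name):
    c=r.get_calibration(name); K=np.array(c["camera_matrix"])
    if "hand_eye" in c:
        o=r.get_obs(); T=np.eye(4); T[:3,:3]=Ro.from_euler('xyz',o["tool_rot"]).as_matrix(); T[:3,3]=o["tool_pos"]
        M=T@np.array(c["hand_eye"])
    else:
        M=np.eye(4); R=np.array(c["R"]); M[:3,:3]=R.T; M[:3,3]=-R.T@np.array(c["t"])
    return K,M
def cloud(K,M,d):
    v,u=np.mgrid[:480,:640]
    P=np.stack([(u-K[0,2])/K[0,0]*d,(v-K[1,2])/K[1,1]*d,d],-1)
    return P@M[:3,:3].T+M[:3,3]
def rect(P):
    (c,s,a)=cv2.minAreaRect(P[:,:2].astype(np.float32)); return np.round(c,1),np.round(s,1),round(a,1)
E
python3 - <<'E'
from h import *
for n in ("top","scene"):
    K,M=cam(n); im,d=r.get_image(n); cv2.imwrite(f"pics/{n}0.png",im); X=cloud(K,M,d)
    print(n,"cam at",M[:3,3].round())
    for q in ["spacer","bracket","tray","stand","shield","shield_grip","pin","bottle","beaker","dish","objective","slide_box","driver"]:
        for e in r.trace(n,q)[:2]:
            m=e["mask"]&(d>0)
            if e["confidence"]<.3 or m.sum()<20: continue
            P=X[m]; print(q,round(e["confidence"],2),e["bbox"],"med",np.median(P,0).round(),"z98",np.percentile(P[:,2],98).round(),*rect(P))
print(r.get_obs())
E
```

```text
top cam at [ 351.  -29. 1424.]
spacer 0.46 [284.8, 223.3, 21.0, 18.1] med [538.  49. 119.] z98 125.0 [542.5  52.9] [55.7 23.2] 65.7
bracket 0.79 [277.3, 216.8, 47.3, 39.6] med [531.  41.  11.] z98 82.0 [541.8  46.5] [102.6  90.2] 77.4
tray 0.71 [169.3, 226.1, 47.9, 54.1] med [502. 315.   7.] z98 33.0 [500.5 312.2] [139.4 112. ] 0.2
stand 0.87 [406.0, 236.0, 69.7, 36.6] med [ 483. -292.   11.] z98 91.0 [ 495.4 -304.6] [162.3  73.3] 80.2
shield 0.86 [403.0, 294.4, 28.1, 53.4] med [ 325. -229.  124.] z98 135.0 [ 327.6 -238.8] [128.2  35.9] 24.7
shield 0.69 [417.5, 241.7, 55.6, 14.8] med [ 494. -298.  138.] z98 147.0 [ 494.1 -298.5] [118.3  15.6] 80.3
shield_grip 0.96 [403.1, 293.9, 27.6, 54.2] med [ 328. -228.  127.] z98 136.0 [ 328.4 -228.8] [118.2  16.4] 19.2
shield_grip 0.58 [419.0, 238.3, 51.4, 19.9] med [ 494. -297.  136.] z98 147.0 [ 504.7 -300.5] [118.6  38. ] 77.9
bottle 0.66 [351.1, 138.6, 26.1, 32.0] med [ 736. -117.  101.] z98 152.0 [ 743.5 -119. ] [64.1 54.8] 72.3
bottle 0.43 [276.7, 218.3, 47.1, 40.2] med [530.  41.  10.] z98 83.0 [542.8  45.5] [103.5  95.9] 76.6
beaker 0.8
[... 2538 characters left out ...]
.2
{'time_s': 1.4, 'joint_pos': array([ 1.06490033e+00,  2.20410901e-01,  1.52649901e+00,  1.80951771e-05,
        1.39469381e+00, -1.26112499e-01]), 'joint_velocities': array([ 0.00160404, -0.00109572,  0.00135764,  0.00057162, -0.00062395,
       -0.0007313 ]), 'joint_torque': array([ 5.67787447e-05, -4.96834195e+01, -3.89728868e+01, -1.10040794e-04,
        7.53974018e-04,  1.29476717e-05]), 'tool_pos': array([231.70242679, 580.45907325, 231.29340614]), 'tool_rot': array([-3.14158392e+00, -1.90655719e-05,  2.76180598e+00]), 'ft_force': array([-0.68253847, -0.44713265, -0.04536921]), 'torque': array([-0.02722416, -0.03860513, -0.03548647]), 'grasp_force': 0.0, 'opening': 85.56619030752506}
```

```bash
python3 - <<'E'
import cv2
im=cv2.imread("pics/top0.png"); cv2.imwrite("pics/topc.png",cv2.resize(im[120:380,140:500],(800,578),interpolation=cv2.INTER_CUBIC))
E
```

```text
(no output)
```

View pics/topc.png

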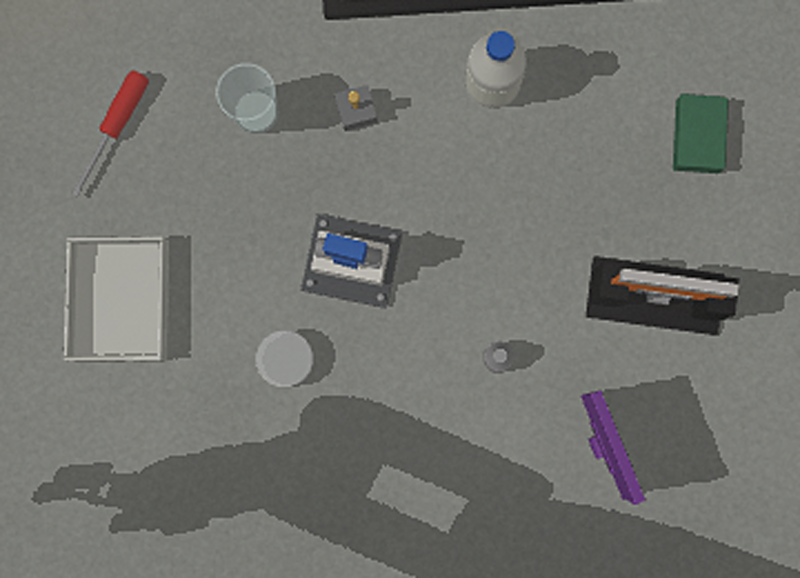

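```bash
python3 -m handwheel '{"travel":[[25,-44,2],[54,-94,5],[84,-146,8],[114,-198,10],[144,-250,12],[174,-302,15],[204,-354,15],[234,-406,15]],"angular":[[0,0,-10],[0,0,-20],[0,0,-30],[0,0,-40],[0,0,-50],[0,0,-60],[0,0,-70],[0,0,-80]],"fingers":[1,1,1,1,1,1,1,1]}' && python3 -m handwheel '{"travel":[[28,-48,0],[56,-96,0],[74,-126,0],[74,-126,0],[74,-126,0]],"angular":[[0,0,0],[0,0,0],[0,0,-1],[0,0,-1],[0,0,-1]],"fingers":[1,1,1,1,1]}'
cat >> h.py <<'E'
def slab(X,d,lo,hi,c,rad):
    return X[(d>0)&(X[...,2]>lo)&(X[...,2]<hi)&(np.hypot(X[...,0]-c[0],X[...,1]-c[1])<rad)]
E
python3 - <<'E'
from h import *
K,M=cam("wrist"); o=r.get_obs(); im,d=r.get_image("wrist"); cv2.imwrite("pics/w1.png",im); X=cloud(K,M,d)
print(o["tool_pos"],o["tool_rot"],o["joint_pos"],M.round(2))
for q in ["spacer","bracket"]:
    for e in r.trace("wrist",q)[:2]:
        m=e["mask"]&(d>0); P=X[m]
        print(q,e["confidence"],e["bbox"],np.median(P,0).round(),np.percentile(P[:,2],98))
        if q=="spacer":
            z=np.percentile(P[:,2],98); print(rect(P[P[:,2]>z-6]))
for lo,hi in ((2,14),(40,52),(70,86),(112,128)):
    P=slab(X,d,lo,hi,(540,48),85)
    if len(P)>10: print(lo,len(P),np.median(P[:,2]),*rect(P))
E
```

```text
time_s: 2.4
tool_pos: [466.6, 172.7, 246.8]
tool_rot: [3.14, -0.001, 1.36]
ft_force: [0.8, 0.6, -0.3]
opening: 85.3
grasp_force: 0.0
time_s: 3.02
tool_pos: [539.4, 48.8, 246.1]
tool_rot: [-3.141, -0.0, 1.348]
ft_force: [-0.5, 0.5, -0.5]
opening: 85.5
grasp_force: 0.0
[539.36051297  48.83958703 246.14500665] [-3.14092195e+00 -3.69261804e-04  1.34795032e+00] [-5.56405661e-02  1.12188932e-02  1.72642094e+00  4.82385559e-04
  1.40455274e+00  1.67125347e-01] [[ 9.8000e-01 -2.1000e-01 -7.0000e-02  5.5730e+02]
 [-2.2000e-01 -9.2000e-01 -3.2000e-01  1.3102e+02]
 [ 0.0000e+00  3.3000e-01 -9.5000e-01  3.8928e+02]
 [ 0.0000e+00  0.0000e+00  0.0000e+00  1.0000e+00]]
spacer 0.65 [305.4, 182.6, 36.2, 76.4] [543.  52. 120.] 121.61976811815424
(array([542.8,  48. ]), array([44.4, 19.9]), 74.6)
bracket 0.88 [271.6, 129.9, 106.0, 114.5] [549.  63.   9.] 80.55265222326138
2 6104 8.37488596465073 [539.2  48.5] [164.5 165.9] 46.7
40 2394 45.32487012939498 [542.9  46.6] [80.2 44.1] 77.7
70 682 79.41559920726192 [542.5  46.8] [72.4 23.9] 74.8
112 2006 120.2652943737551 [542.8  48. ] [44.4 19.9] 74.7
```

View pics/w1.png

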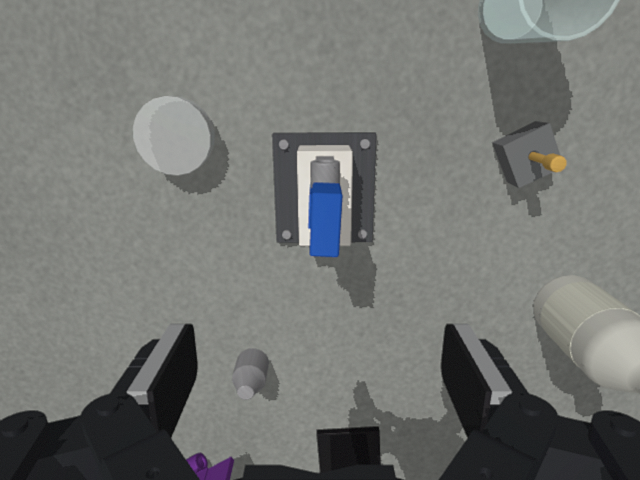

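```bash
python3 -m handwheel '{"travel":[[3.4,-0.8,-50],[3.4,-0.8,-100],[3.4,-0.8,-140],[3.4,-0.8,-159],[3.4,-0.8,-159],[3.4,-0.8,-159],[3.4,-0.8,-159],[3.4,-0.8,-159]],"angular":[[0,0,-2.5],[0,0,-2.5],[0,0,-2.5],[0,0,-2.5],[0,0,-2.5],[0,0,-2.5],[0,0,-2.5],[0,0,-2.5]],"fingers":[0,0,-0.2,-0.2,-0.2,-1,-1,-1]}' 30 && python3 -m handwheel '{"travel":[[0,0,0],[0,0,0],[0,0,0],[0,0,0]],"angular":[[0,0,0],[0,0,0],[0,0,0],[0,0,0]],"fingers":[-1,-1,-1,-1]}'
```

```text
time_s: 4.18
tool_pos: [544.4, 47.6, 89.0]
tool_rot: [3.139, -0.001, 1.304]
ft_force: [-0.5, 0.0, 5.6]
opening: 19.2
grasp_force: 35.1
time_s: 4.68
tool_pos: [544.4, 47.6, 89.0]
tool_rot: [3.139, -0.001, 1.304]
ft_force: [-0.7, 0.1, 6.9]
opening: 19.7
grasp_force: 35.3
```

```bash
python3 -m handwheel '{"travel":[[0,0,20],[0,0,45],[0,0,70],[-5,35,75],[-14,88,75],[-24,146,75],[-34,204,75],[-43,262,70]],"angular":[[0,0,0],[0,0,0],[0,0,0],[0,0,0],[0,0,0],[0,0,0],[0,0,0],[0,0,0]],"fingers":[-1,-1,-1,-1,-1,-1,-1,-1]}' && python3 -m handwheel '{"travel":[[0,2,-30],[0,2,-65],[0,2,-90],[0,2,-103],[0,2,-107],[0,2,-107],[0,2,-107]],"angular":[[0,0,0],[0,0,0],[0,0,0],[0,0,0],[0,0,0],[0,0,0],[0,0,0]],"fingers":[-1,-1,-1,-1,-1,-1,-1]}'
```

```text
time_s: 5.68
tool_pos: [500.0, 311.5, 158.0]
tool_rot: [3.14, -0.001, 1.304]
ft_force: [1.0, -0.3, 0.0]
opening: 19.6
grasp_force: 34.4
time_s: 6.55
tool_pos: [501.1, 312.0, 51.6]
tool_rot: [3.14, -0.001, 1.304]
ft_force: [-0.0, 1.3, -1.3]
opening: 19.7
grasp_force: 34.4
```

```bash
python3 -m handwheel '{"travel":[[0,0,-2.5],[0,0,-2.5],[0,0,-2.5],[0,0,-2.5],[0,0,-2.5],[0,0,20],[0,0,70],[0,0,130]],"angular":[[0,0,0],[0,0,0],[0,0,0],[0,0,0],[0,0,0],[0,0,0],[0,0,0],[0,0,0]],"fingers":[-1,-1,0.2,0.2,0.2,0.2,0.2,0.2]}' && python3 - <<'E'
from h import *
K,M=cam("top"); im,d=r.get_image("top"); X=cloud(K,M,d)
for e in r.trace("top","spacer")[:2]:
    P=X[e["mask"]&(d>0)]; print(e["confidence"],e["bbox"],np.median(P,0).round(),np.percentile(P[:,2],98))
o=r.get_obs(); print(o["tool_pos"],o["ft_force"],o["opening"])
K,M=cam("wrist"); im,d=r.get_image("wrist"); cv2.imwrite("pics/w2.png",im);X=cloud(K,M,d)
for e in r.trace("wrist","spacer")[:2]:
    P=X[e["mask"]&(d>0)]; print(e["confidence"],e["bbox"],np.median(P,0).round(),np.percentile(P[:,2],98))
E
```

```text
time_s: 7.55
tool_pos: [498.9, 311.1, 180.1]
tool_rot: [-3.139, 0.002, 1.304]
ft_force: [1.6, 0.4, -0.2]
opening: 50.8
grasp_force: 0.0
0.54 [176.0, 245.7, 24.5, 16.9] [497. 305.  78.] 86.01771866185419
0.26 [177.5, 152.4, 27.4, 47.9] [724. 308.  23.] 30.164601043587886
[504.44153212 313.70558066 188.84119309] [1.30992434 0.44254893 0.9131754 ] 50.753163148372536
0.63 [293.9, 195.4, 39.7, 78.0] [502. 317.  80.] 81.65814740701316
```

```bash
python3 -m handwheel '{"travel":[[4,-40,30],[10,-95,50],[17,-150,50],[24,-205,50],[30,-260,50],[34,-294,50],[34,-294,50],[34,-294,50]],"angular":[[0,0,1],[0,0,2],[0,0,2],[0,0,2],[0,0,2],[0,0,2],[0,0,2],[0,0,2]],"fingers":[0.2,0.2,0.2,0.2,0.2,0.2,0.2,0.2]}' && python3 - <<'E'
from h import *
K,M=cam("wrist"); o=r.get_obs(); im,d=r.get_image("wrist"); cv2.imwrite("pics/w3.png",im); X=cloud(K,M,d)
print(o["tool_pos"],o["tool_rot"],o["joint_velocities"].max())
for e in r.trace("wrist","bracket")[:1]:
    m=e["mask"]&(d>0); P=X[m]; print(e["confidence"],e["bbox"])
    Q=P[P[:,2]<14]; print("base",len(Q),np.median(Q[:,2]),*rect(Q))
for lo,hi in ((42,49),(60,86),(76,86)):
    P=slab(X,d,lo,hi,(542,47),70); print(lo,len(P),np.percentile(P[:,2],98),*rect(P))
P=slab(X,d,76,86,(542,47),70)
np.save("kn.npy",slab(X,d,20,90,(542,47),80))
# knuckle ends/centres along/normal to axis
t=np.radians(77.5);a=np.array([np.cos(t),np.sin(t)]);n=np.array([a[1],-a[0]])
P=slab(X,d,60,86,(542,47),70); q=P[:,:2]-[542,47]; s=q@a
for sel in (s>0,s<0): print(sel.sum(),s[sel].min(),s[sel].max(),(q@n)[sel].min(),(q@n)[sel].max(), P[sel][P[sel][:,2]>79.0][:,:2].mean(0),P[sel][:,2].max())
E
```

```text
time_s: 8.75
tool_pos: [533.2, 18.1, 228.7]
tool_rot: [-3.139, -0.0, 1.339]
ft_force: [-0.1, 0.4, 0.6]
opening: 50.9
grasp_force: 0.0
[533.23590482  18.11167333 228.66043175] [-3.13860644e+00 -1.53594699e-04  1.33895379e+00] 0.022178419502690987
0.92 [267.8, 92.1, 112.3, 131.1]
base 6860 8.436391525480644 [541.7  41. ] [111.1  93.5] 77.6
42 4287 46.944713742711386 [542.8  46.3] [80.2 44.1] 77.6
60 2003 82.08032237444394 [542.6  46.5] [72.  21.4] 77.5
76 1587 82.16339614292087 [542.7  46.4] [72.  19.3] 77.6
1025 15.489639673414372 35.602413324263644 -9.919968712731174 11.335067728745647 [548.38314902  71.85258207] 83.22830828345957
978 -36.411831541850724 -16.121044532941685 -10.038896123750147 11.401815074436962 [537.22095763  21.25506724] 83.11235978441982
```

View pics/w3.png

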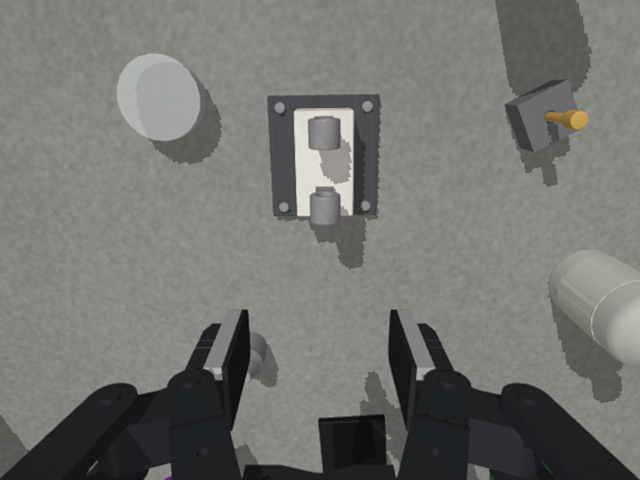

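```bash
python3 -m handwheel '{"travel":[[-4,-30,30],[-10,-80,40],[-17,-135,40],[-24,-190,40],[-31,-245,40],[-37,-290,40],[-40,-310,40],[-40,-316,40]],"angular":[[0,0,1],[0,0,2],[0,0,3],[0,0,4],[0,0,4],[0,0,4],[0,0,4],[0,0,4]],"fingers":[0.2,0.2,0,0,0,0,0,0]}' && python3 -m handwheel '{"travel":[[0,0,0],[0,0,0]],"angular":[[0,0,0],[0,0,0]],"fingers":[0,0]}' && python3 - <<'E'
from h import *
K,M=cam("wrist"); o=r.get_obs(); im,d=r.get_image("wrist"); cv2.imwrite("pics/w4.png",im); X=cloud(K,M,d)
print(o["tool_pos"],o["tool_rot"],np.abs(o["joint_velocities"]).max())
for q in ["shield","shield_grip","stand"]:
  for e in r.trace("wrist",q)[:2]:
    P=X[e["mask"]&(d>0)]; z=np.percentile(P[:,2],95); Q=P[P[:,2]>z-5]; print(q,e["confidence"],e["bbox"],z,*rect(Q))
for lo,hi in ((136,150),(80,92),):
    P=slab(X,d,lo,hi,(494,-298),85); print(lo,len(P),np.percentile(P[:,2],[5,50,98]),*rect(P))
E
```

```text
time_s: 9.85
tool_pos: [494.3, -298.1, 269.9]
tool_rot: [-3.141, -0.001, 1.409]
ft_force: [0.1, 0.2, -0.5]
opening: 42.5
grasp_force: 0.0
time_s: 10.1
tool_pos: [494.6, -296.9, 270.3]
tool_rot: [3.142, -0.0, 1.411]
ft_force: [0.8, 0.3, 0.3]
opening: 42.9
grasp_force: 0.0
[ 494.59892884 -296.89100484  270.34024078] [ 3.14157336e+00 -3.94602338e-04  1.41095290e+00] 0.002419860534231171
shield 0.74 [5.3, 107.7, 173.5, 102.0] 131.7051349137429 [ 332.6 -229.9] [115.2  12.4] 20.4
shield 0.71 [310.9, 124.6, 25.1, 184.9] 143.46620688558937 [ 497.5 -299.6] [119.6  12. ] 81.2
shield_grip 0.85 [311.8, 123.9, 25.3, 185.3] 143.46644922964964 [ 497.5 -299.6] [119.6  12. ] 81.2
shield_grip 0.6 [0.0, 105.1, 175.9, 104.9] 131.71910789991912 [ 332.6 -229.9] [115.2  12.4] 20.4
stand 0.58 [287.0, 100.8, 72.8, 190.2] 88.07344708675075 [ 497.5 -299.3] [145.8  40. ] 81.3
136 3184 [141.14019704 142.34876116 143.80637266] [ 497.5 -299.6] [119.6  12. ] 81.2
80 2987 [85.8176263  87.36828419 88.87485274] [ 497.6 -299.1] [146.1  40. ] 81.3
```

View pics/w4.png

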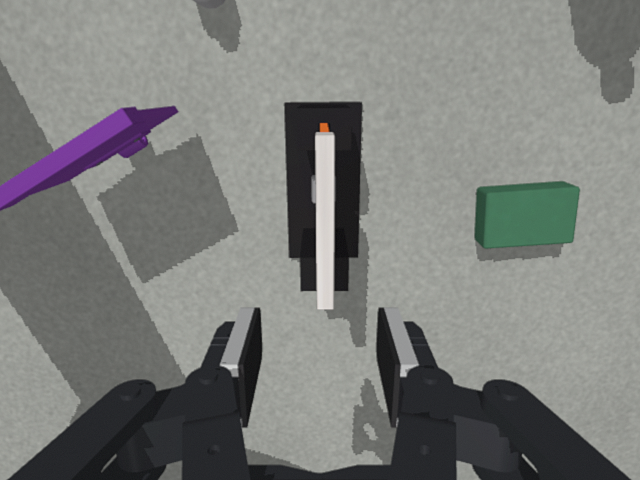

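```bash
python3 -m handwheel '{"travel":[[2.9,-2.7,-40],[2.9,-2.7,-90],[2.9,-2.7,-130],[2.9,-2.7,-150],[2.9,-2.7,-157],[2.9,-2.7,-157],[2.9,-2.7,-157],[2.9,-2.7,-157]],"angular":[[0,0,0.5],[0,0,0.5],[0,0,0.5],[0,0,0.5],[0,0,0.5],[0,0,0.5],[0,0,0.5],[0,0,0.5]],"fingers":[0,0,0,0,0,0,-1,-1]}' 60 && python3 -m handwheel '{"travel":[[0,0,0],[0,0,0],[0,0,0],[0,0,0]],"angular":[[0,0,0],[0,0,0],[0,0,0],[0,0,0]],"fingers":[-1,-1,-1,-1]}'
```

```text
time_s: 11.3
tool_pos: [497.9, -301.8, 115.1]
tool_rot: [3.139, 0.002, 1.418]
ft_force: [0.5, -0.3, -0.1]
opening: 11.1
grasp_force: 58.8
time_s: 11.8
tool_pos: [497.9, -301.8, 115.1]
tool_rot: [3.139, 0.001, 1.418]
ft_force: [-0.9, 1.0, 6.0]
opening: 11.4
grasp_force: 59.5
```

```bash
python3 -m handwheel '{"travel":[[0,0,10],[0,0,25],[0,0,45],[0,0,65],[0,0,90],[0,0,110],[0,0,120],[0,0,120]],"angular":[[0,0,0],[0,0,0],[0,0,0],[0,0,0],[0,0,0],[0,0,0],[0,0,0],[0,0,0]],"fingers":[-1,-1,-1,-1,-1,-1,-1,-1]}' && python3 -m handwheel '{"travel":[[5,30,0],[12,80,0],[19,130,0],[26,185,0],[33,240,0],[39,285,0],[43,325,0],[46,345,0]],"angular":[[0,0,-1],[0,0,-2],[0,0,-3],[0,0,-3.7],[0,0,-3.7],[0,0,-3.7],[0,0,-3.7],[0,0,-3.7]],"fingers":[-1,-1,-1,-1,-1,-1,-1,-1]}' && python3 -m handwheel '{"travel":[[0,0,0],[0,0,0],[0,0,0],[0,0,0]],"angular":[[0,0,0],[0,0,0],[0,0,0],[0,0,0]],"fingers":[-1,-1,-1,-1]}'; python3 - <<'E'
from h import *
o=r.get_obs(); print(o["tool_pos"],o["tool_rot"],np.abs(o["joint_velocities"]).max())
out=[]
for n in ("wrist","scene","top"):
  K,M=cam(n); im,d=r.get_image(n); X=cloud(K,M,d); 
  if n!="top":
    cv2.imwrite(f"pics/{n}5.png",im)
  np.savez(f"{n}5.npz",X=X,d=d,im=im)
  for q in ("shield","shield_grip"):
    for e in r.trace(n,q)[:2]:
      P=X[e["mask"]&(d>0)]; print(n,q,e["confidence"],e["bbox"],np.median(P,0).round(1),np.percentile(P,[3,97],0).round(0).tolist())
a=cv2.imread("pics/wrist5.png");b=cv2.imread("pics/scene5.png")[180:340,250:450]
b=cv2.resize(b,(600,480),interpolation=cv2.INTER_CUBIC)
cv2.imwrite("pics/c5.png",cv2.resize(np.hstack([a,b]),(800,310)))
E
```

```text
time_s: 12.8
tool_pos: [497.3, -301.3, 234.2]
tool_rot: [3.14, 0.001, 1.418]
ft_force: [0.5, 0.1, -2.6]
opening: 11.0
grasp_force: 58.7
time_s: 13.8
tool_pos: [542.1, 46.2, 231.8]
tool_rot: [-3.139, 0.0, 1.355]
ft_force: [-0.6, -0.7, -2.0]
opening: 11.0
grasp_force: 58.7
time_s: 14.3
tool_pos: [543.0, 43.2, 233.2]
tool_rot: [-3.142, 0.0, 1.352]
ft_force: [-0.1, 0.8, -1.9]
opening: 11.2
grasp_force: 58.7
[542.98098476  43.16884961 233.23477291] [-3.14151614e+00  6.82065968e-05  1.35208110e+00] 0.0038964554319022068
wrist shield 0.55 [298.3, 136.3, 45.0, 337.0] [547.4  67.  260.5] [[533.0, 8.0, 234.0], [558.0, 104.0, 262.0]]
wrist shield_grip 0.83 [296.8, 141.0, 44.8, 331.6] [547.4  67.2 260.5] [[532.0, 7.0, 232.0], [559.0, 104.0, 262.0]]
scene shield 0.84 [341.4, 181.0, 32.5, 80.7] [553.5  68.5 202.7] [[538.0, -0.0, 139.0], [562.0, 105.0, 262.0]]
scene shield_grip 0.84 [341.3, 177.7, 34.4, 84.8] [553.2  65.3 203. ] [[536.0, -10.0, 135.0], [562.0, 105.0, 262.0]]
scene shield_grip 0.54 [356.8, 147.4, 24.9, 51.3] [ 328.7 -222.6   20.2] [[280.0, -245.0, 14.0], [377.0, -210.0, 127.0]]
top shield 0.77 [402.0, 293.5, 28.1, 54.0] [ 326.8 -228.2  127.4] [[276.0, -250.0, 18.0], [380.0, -209.0, 135.0]]
top shield_grip 0.69 [400.9, 295.5, 28.4, 52.3] [ 326.8 -229.4  124.1] [[277.0, -253.0, -1.0], [380.0, -209.0, 135.0]]
top shield_grip 0.59 [266.4, 215.8, 53.5, 20.7] [533.4  29.1 206.4] [[524.0, -14.0, 148.0], [551.0, 102.0, 263.0]]
```

View pics/c5.png

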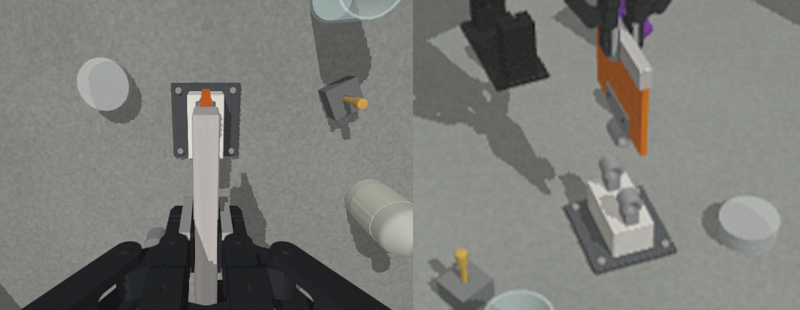

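```bash
cat > m.py <<'E'
from h import *
t=np.radians(77.55);a=np.array([np.cos(t),np.sin(t)]);n=np.array([a[1],-a[0]]);c=np.array([542.7,46.4])
def fr(X): 
    q=X[...,:2]-c; return np.stack([q@n,q@a,X[...,2]],-1)
def pr(l,B): print(l,len(B),"x",np.percentile(B[:,0],[1,50,99]).round(1),"y",np.percentile(B[:,1],[0.5,50,99.5]).round(1),"z",np.percentile(B[:,2],[1,50,99]).round(1))
def load(n):
    f=np.load(n); X,d=f["X"],f["d"]; return fr(X)[d>0], f["im"][d>0].astype(int)
E
python3 - <<'E'
from m import *
B,C=load("wrist5.npz")
m=(abs(B[:,0])<25)&(abs(B[:,1])<75)&(B[:,2]>240); S=B[m&(B[:,2]>255)&(B[:,1]>20)]; pr("w strip top",S)
print(rect(S)); 
s=B[m&(B[:,1]>25)&(B[:,2]>255)]; print("yaw slope deg",np.degrees(np.polyfit(s[:,1],s[:,0],1)[0]))
B,C=load("scene5.npz")
near=(abs(B[:,0])<25)&(abs(B[:,1])<80)
am=near&(C[:,2]>C[:,0]+50)&(B[:,2]>120); pr("s amber",B[am])
P=B[am]; f=P[(P[:,1]<55)]; A=np.c_[f[:,1],f[:,2]-190,np.ones(len(f))]; k=np.linalg.lstsq(A,f[:,0],rcond=None)[0]; print("face x= yaw,tilt,off",k)
e=P[P[:,1]>np.percentile(P[:,1],97)]; pr("edge",e)
st=near&~am&(B[:,2]>235); pr("s strip",B[st])
kn=near&~am&(B[:,2]>115)&(B[:,2]<160); pr("s knuckle",B[kn])
for sg in (1,-1):
    q=near&(B[:,2]>50)&(B[:,2]<90)&(sg*B[:,1]>0); pr("s fixed",B[q])
B,C=load("top5.npz"); near=(abs(B[:,0])<60)&(abs(B[:,1])<80)
q=near&(B[:,2]>255)&(B[:,2]<268); pr("t strip",B[q])
E
```

```text
w strip top 5472 x [-5.5  0.4  6.2] y [20.2 41.2 58.6] z [257.1 260.6 262. ]
(array([ 0.4, 39.4]), array([38.8, 12.1]), 89.9)
yaw slope deg 0.05891099535425228
s amber 1048 x [-23.4   5.1  24.4] y [-58.6  35.9  64.5] z [164.8 222.8 602.4]
face x= yaw,tilt,off [ 5.61683888e-03 -4.21959440e-02  5.92551914e+00]
edge 32 x [12.9 21.3 24.8] y [62.6 63.5 65.5] z [545.7 587.5 598.4]
s strip 6124 x [-24.3   3.6  24.6] y [-13.5  34.   64.3] z [245.2 455.8 597.1]
s knuckle 121 x [-3.9  6.8 13.4] y [-14.2   5.2  46.2] z [131.  145.7 159.7]
s fixed 185 x [-7.6  3.9 12.8] y [15.2 32.2 38.9] z [51.1 72.9 83.1]
s fixed 171 x [-7.   3.5 13.6] y [-34.6 -18.7 -14. ] z [50.6 73.  83.2]
t strip 35 x [-6.7 -3.   5.1] y [-61.3 -55.6  57.9] z [255.5 260.1 264. ]
```

```bash
python3 -m handwheel '{"travel":[[0,0,-10],[0,0,-20],[0,0,-30],[0,1,-38],[0,1,-38],[0,1,-38],[0,1,-38]],"angular":[[0,0,0],[0,0,0],[0,0,0],[0,0,0],[0,0,0],[0,0,0],[0,0,0]],"fingers":[-1,-1,-1,-1,-1,-1,-1]}'; cat >> m.py <<'E'
def snap(tag):
    o=r.get_obs(); print("tcp",o["tool_pos"].round(2),o["tool_rot"].round(4),"hand",fr(o["tool_pos"]).round(2),"F",o["ft_force"].round(1),o["grasp_force"])
    H=o["tool_pos"][2]-93.1   # expected hole height
    for nme in ("wrist","scene"):
        K,M=cam(nme); im,d=r.get_image(nme); X=cloud(K,M,d); cv2.imwrite(f"pics/{nme}{tag}.png",im)
        ok=d>0; B=fr(X)[ok]; C=im[ok].astype(int); near=(abs(B[:,0])<25)&(abs(B[:,1])<80)
        if nme=="wrist":
            S=B[near&(B[:,2]>H+114)&(B[:,2]<H+124)&(B[:,1]>20)]; pr("w strip",S); continue
        am=near&(C[:,2]>C[:,0]+50)&(B[:,2]>H)&(B[:,2]<H+100); P=B[am]; pr("amber",P)
        f=P[P[:,1]<55]; A=np.c_[f[:,1],f[:,2]-H,np.ones(len(f))]
        for _ in range(3):
            k=np.linalg.lstsq(A,f[:,0],rcond=None)[0]; g=abs(A@k-f[:,0])<2; A,f=A[g],f[g]
        print("face yaw,tilt,x at hole",k.round(4))
        pr("strip",B[near&~am&(B[:,2]>H+100)&(B[:,2]<H+124)&(B[:,1]>20)])
        pr("knuckle",B[near&~am&(abs(B[:,2]-H)<13)&(abs(B[:,1])<22)&(B[:,2]>H-8)])
        for sg in (1,-1): pr("fixed",B[near&~am&(abs(B[:,2]-70)<14)&(B[:,2]>62)&(sg*B[:,1]>14)&(sg*B[:,1]<42)])
        u=cv2.resize(im[190:330,290:430],(600,600),interpolation=cv2.INTER_CUBIC); cv2.imwrite(f"pics/c{tag}.png",u)
E
python3 -c "
from m import *
snap('6')"
```

```text
time_s: 15.62
tool_pos: [543.4, 44.9, 195.9]
tool_rot: [3.141, -0.0, 1.353]
ft_force: [-0.4, -0.5, -2.2]
opening: 11.1
grasp_force: 58.7
tcp [543.38  44.93 195.87] [ 3.1406e+00 -1.0000e-04  1.3533e+00] hand [  0.98  -1.29 195.87] F [-0.4 -0.5 -2.2] 58.65063965320587
w strip 5718 x [-5.6  0.3  6.1] y [20.3 42.4 60.3] z [218.7 223.2 224.6]
amber 558 x [-0.2  5.2  6.7] y [-58.5  29.3  62.8] z [127.3 163.1 199. ]
face yaw,tilt,x at hole [-1.3000e-03  3.0000e-04  5.2923e+00]
strip 238 x [-3.   5.4  8.9] y [20.4 46.4 62.3] z [203.1 220.7 225.1]
knuckle 101 x [-2.9  7.8 13.4] y [-11.6   6.2  15.3] z [ 95.1 106.5 115. ]
fixed 143 x [-7.   3.3 12.8] y [16.3 31.2 38.7] z [63.  76.4 82.9]
fixed 69 x [-1.6  8.9 13.8] y [-34.1 -20.9 -14.2] z [62.4 73.8 83. ]
```

View pics/c6.png

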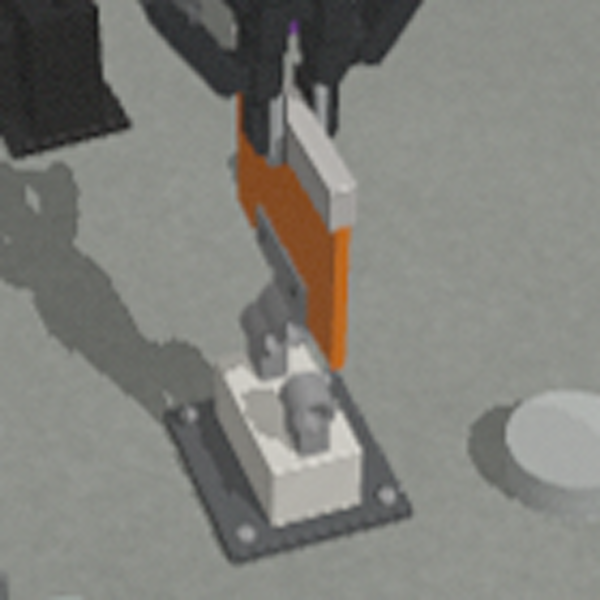

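```bash
python3 -m handwheel '{"travel":[[-0.3,0,-5],[-0.3,0,-10],[-0.3,0,-15],[-0.3,0,-20],[-0.3,0,-25],[-0.3,0,-30],[-0.3,0,-32.8],[-0.3,0,-32.8]],"angular":[[0,0,0],[0,0,0],[0,0,0],[0,0,0],[0,0,0],[0,0,0],[0,0,0],[0,0,0]],"fingers":[-1,-1,-1,-1,-1,-1,-1,-1]}' &&  python3 -m handwheel '{"travel":[[0,0,0],[0,0,0],[0,0,0],[0,0,0]],"angular":[[0,0,0],[0,0,0],[0,0,0],[0,0,0]],"fingers":[-1,-1,-1,-1]}'; python3 -c "
from m import *
snap('7')"
```

```text
time_s: 16.73
tool_pos: [542.6, 45.0, 162.2]
tool_rot: [-3.141, 0.0, 1.353]
ft_force: [-0.2, 0.1, -0.8]
opening: 10.9
grasp_force: 58.7
time_s: 17.23
tool_pos: [542.7, 44.9, 162.6]
tool_rot: [3.141, -0.0, 1.353]
ft_force: [-0.6, 1.2, -1.6]
opening: 10.9
grasp_force: 58.7
tcp [542.74  44.94 162.56] [ 3.1415 -0.      1.3533] hand [  0.35  -1.42 162.56] F [-0.6  1.2 -1.6] 58.651814460754395
w strip 5708 x [-6.2 -0.2  5.5] y [20.3 42.3 60.2] z [185.7 189.9 191.2]
amber 508 x [-1.2  4.6  6.1] y [-54.8  31.5  62.6] z [ 93.6 129.9 167.5]
face yaw,tilt,x at hole [-1.300e-03 -1.000e-04  4.744e+00]
strip 222 x [-3.6  4.4  8.5] y [20.2 47.4 62.3] z [170.5 188.1 192.2]
knuckle 106 x [ 3.2  9.5 12.8] y [-20.8   0.6  21.3] z [65.6 77.2 81.8]
fixed 105 x [-3.4  7.4 12.8] y [14.8 30.1 38.7] z [62.6 75.5 82.8]
fixed 61 x [ 1.4  9.4 13.2] y [-35.2 -23.  -15. ] z [65.4 78.1 82.8]
```

View pics/c7.png

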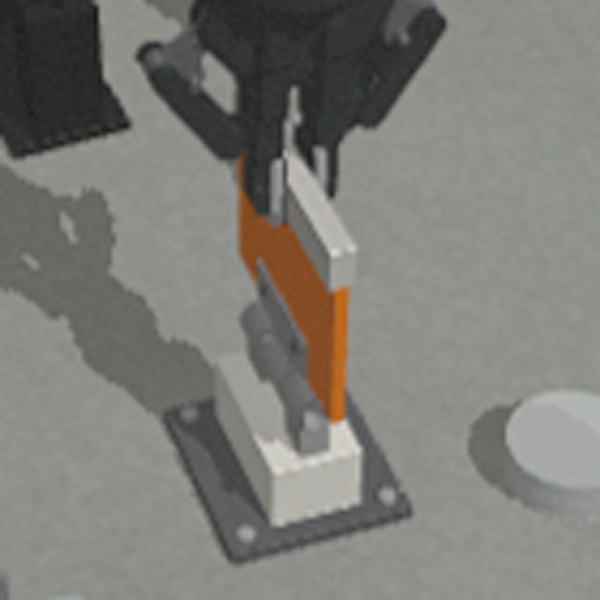

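```bash
python3 -c "
from station import r
print(r.job_done())"
```

```text
the job is handed in; nothing more can be done
None
```

I handed the job in with the shield held steady in the gap: its knuckle hole measured within about 1 mm of the bracket axis and nothing pressed on the bracket. The blue spacer stood released in the white tray when I checked it, the pin and bystanders were left alone, and the judge's result was not shown.

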